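# Mix the sample, load the photometer and hold its shutter open

### The job

Mix the sample by turning the tall stoppered bottle upside down in the air for a moment, then stand it upright in the round well of the photometer and let go of it. Then pull the photometer's sprung shutter slide out by its tab until its pointer is level with the index clip, and finish still holding it there, because it springs shut if let go. Leave everything else on the bench as it stands.

Things in the scene. Friction and masses are not known exactly. Their poses are not given: they have to be found in the camera images.
- sample: The sample: tall amber glass bottle with a black rubber stopper, the tallest bottle on the bench, 130 mm high, about 0.2 kg. Round body 46 mm in diameter up to 98 mm above its base, sloping shoulder, neck 24 mm in diameter from 110 mm, stopper 30 mm in diameter from 114 to 130 mm. Origin at the centre of its underside, z up towards the stopper. Stands on the bench at the start.
- reader: Photometer fixed to the bench, 230 mm deep (x from -130 to 100), 260 mm wide, front (its -x) towards the robot, yaw varies. Front: grey deck 30 mm high with the black round well on its left (+y) and the shutter slide on its right (-y). Behind it (x above 0): white housing 100 mm high. Origin on its underside, below the front face of the housing, z up.
- well (a point): Centre of the inner floor of the photometer's well, 34 mm above the bench: a black ring-shaped cup, 56 mm inside diameter, 70 mm outside, its rim 26 mm above this floor. At (-70, 75, 34) mm in the photometer's frame. The sample bottle stands in it with 5 mm to spare all round.
- shutter: Shutter slide: flat steel bar out of the housing, with an upright aluminium tab at its outer end. Origin under the tab's middle, axes as the photometer's. Pulls straight out along its own -x, up to 68 mm, without latching; a spring draws it in: about 4 N when shut, 0.12 N more per mm (9 N at 45 mm). Right of the slide runs the rail with the index clip.
- tab (a point): Grip point of the shutter's tab; moves with the slide. The tab is 12 mm thick (along x), 30 mm wide (y), from 41 to 95 mm above the bench. This point is on its middle, 77 mm above the bench, 18 mm below its top edge. When shut it is 52 mm in front of the housing's face (100 mm high); it can be pinched from above, front to back.
- pointer (a point): Tip of the shutter's pointer: a steel finger 6 mm wide that sticks out sideways to the right (-y) at the foot of the tab, in line with the tab's middle along x; moves with the slide.
- mark (a point): The mark: middle of the small brass index clip, a block 16 mm long (x) and 20 mm wide with an upright blade 4 mm thick across its middle, 22 mm high overall, fixed on the rail to the right of the slide, 28 to 52 mm in front of (-x of) the pointer's shut position. Axes as the photometer's; the pointer is level with it when both have the same x along the slide.
- jar: Bystander: squat wide amber jar with a black lid, 62 mm in diameter, 76 mm high. Origin at the centre of its underside.
- short_bottle: Bystander: short amber bottle with a rubber stopper, 44 mm in diameter, 82 mm high. Origin at the centre of its underside.
- tip_box: Bystander: blue box of pipette tips, 85 x 125 x 61 mm. Origin at the centre of its underside.
- beaker: Bystander: glass beaker, 68 mm in diameter, 75 mm high. Origin at the centre of its underside.
- tube_rack: Bystander: white rack of tubes, 60 x 160 x 61 mm. Origin at the centre of its underside.
- pipette: Bystander: hand pipette lying down, 220 mm long, 26 mm high. Origin under its middle.
- dish: Bystander: round aluminium weighing dish, 60 mm in diameter, 14 mm high. Origin at the centre of its underside.
Things that resemble listed ones, but are neither listed nor needed, are in the scene too. Leave any purple look-alike of the sample alone.

How it is judged (in metres and radians):
On the way, in this order (a step that is already met when the one before it is completed fails the run):
1. the sample bottle is turned upside down (its axis more than 115 degrees from upright) (angle between sample's own z axis and vertical above 2 rad), for 0.2 s.
2. the sample bottle stands upright on the floor of the well, let go, with the shutter still shut (horizontal distance between sample and well below 0.009 m and z of sample in the frame of well below 0.004 m and angle between sample's own z axis and vertical below 0.08 rad and contact force between sample and the fingers below 0.1 N and x of pointer in the frame of mark above 0.02 m), for 0.2 s.
At the end, for the whole second after the job is handed in: The shutter's pointer is within 5 mm of the index clip's middle along the slide, held there by the fingers (more than 2 N on the slide), while the sample bottle stands upright (within 0.08 rad) and at rest on the floor of the well, untouched by the robot (x of pointer in the frame of mark between -0.005 and 0.005 m and contact force between shutter and the fingers above 2 N and contact force between shutter and sample below 0.1 N and horizontal distance between sample and well below 0.009 m and z of sample in the frame of well below 0.004 m and angle between sample's own z axis and vertical below 0.08 rad and linear speed of sample below 0.03 m/s and contact force between sample and the arm below 0.1 N and contact force between sample and the fingers below 0.1 N); the arm keeps its last pose, push and grip.
It fails at once if a bystander is shifted by more than 40 mm (distance of any of jar, short_bottle, tip_box, beaker, tube_rack, pipette, dish from where it was at the start of the episode above 0.04 m).
It fails at once if a bystander is knocked over (angle between any of jar, short_bottle, beaker, tip_box, tube_rack, dish's own z axis and vertical above 0.7 rad).
It also fails if it takes over 58 s, if anything falls off the work surface, if the arm or the gripper's body presses on something with over 40 N, if the wrist force passes 120 N, or if a joint passes its speed limit or range.

### The arm

A 7-joint arm with a two-finger parallel gripper is mounted at the origin on the work surface. World frame = base frame: x ahead of the robot, y to its left, z up, the work surface at z = 0. Lengths are in m, angles in degrees, forces in N, time in s.
With the tool pointing down it reaches from about 0.35 to 0.775 m from the base axis. Payload 3.1 kg.
Tool frame: the origin (TCP) lies on the centre line of the jaws, within the pads' length; the fingertips stand 17 mm ahead of it and the grasp point (between the pads) lies 2 mm behind it (robot.tip_reach is the distance from the TCP to the fingertips, in m); z points along the fingers, y is the line along which they close (so a half turn about z gives the same grasp; the last joint's range is limited). The gripper opens to 85 mm and grips with 20 to 120 N. Pads are 22 mm wide; open, the fingers measure 114 mm over their backs; the gripper's body (76 mm by 85 mm) begins 54 mm behind the grasp point. The pads swing forward as they close: fully open they stand 13 mm farther back than shut.
Start: joints at [-68.279, 17.813, 0.802, 86.603, -0.252, 75.585, -1.558], TCP at [0.225, 0.502, 0.248] pointing down, gripper open.
Joint ranges: [-154.91, 154.91], [-16.99, 109.72], [-72.82, 74.43], [7.12, 147.25], [-82.49, 262.49], [11.32, 116.49], [-174.64, 174.64]. Speed limits (degrees/s): [159.86, 159.86, 180, 180, 180, 180, 180].

### API

Orientations are given as [roll, pitch, yaw] about the fixed x, y, z axes, in that order (R = Rz(yaw) Ry(pitch) Rx(roll)).
In Python, from station import robot, fingers, vision, workorder, recognise gives the robot as it stands. Calls block until the motion is done:
- robot.move_to(position, orientation): joint-space move of the TCP to a pose.
- robot.line_to(position, orientation=None, velocity=0.15, f_stop=None): straight line of the TCP; orientation=None keeps the orientation; velocity is the mean speed in m/s. With f_stop (N) it stops when the force on the tool has changed by that much, and returns True; else False.
- robot.move_j(angles): joint-space move.
- fingers.gripper_to(opening, force=None): opening from 0.0 (shut) to 1.0 (fully open); force is the grip in N (None keeps the last); returns when the fingers have stopped.
- robot.pause(seconds).
- robot.inverse_kinematics(position, orientation): joint angles nearest the present ones, or None.
- vision.grab_frame(name): name is "scene" or "top" or "wrist"; returns the picture (480x640x3 uint8, red, green, blue); there is no depth.
- vision.calibration(name): a dict with "mtx" (3x3 intrinsics, pixels), "extrinsics" (4x4, takes a point from world to camera coordinates); the wrist camera has in their place "T_tool_cam" (4x4, takes a point from camera to tool coordinates, whose origin is the TCP and whose axes are the flange's). Camera axes: x right, y up, looking along -z (the intrinsics and any distortion apply to the point x, -y, -z); pixel columns grow to the right and rows downward; lengths in m; the calibration is good to about 2 mm. A picture is of the moment at which its call begins: read the wrist's pose just before it. calibration takes no time and is no camera call.
A pose or a line that the arm cannot do raises robot.PlanningError and nothing moves.
- workorder.close_job(): hands the job in; it is judged then, once.
Trained networks look in the newest picture that a camera, given by its name, has taken for a name from the list of things; names that differ only in an ending like _2 or _b are one class to them, and where a whole thing is asked for, a point or a joint stands for the part that bears it (a point fixed in the world has none). Each returns a list of dicts, best first, with "p" (0 to 1); they miss things now and then, are a little off and sometimes report something else, mostly with a low value. They report only what shows in the picture. A call takes as long as a camera call. They do not tell look-alikes from the thing itself.
- recognise(label, camera): "rect" ([centre column, centre row, width, height] in pixels, round what is visible of it).
Readings, each from a call of its own:
- robot.current_time_s(): time.
- robot.current_joint_positions(): joint angles.
- robot.current_dq(): joint speeds.
- robot.current_joint_torque(): joint torques, N m.
- robot.current_tool_pos(): TCP position.
- robot.current_eef_rot(): TCP orientation.
- robot.current_contact_force(): force on the tool from outside, world axes, zero at the start.
- robot.current_torque(): the same for the moment, N m.
- robot.current_finger_gap(): opening from 0.0 (shut) to 1.0 (fully open).
- robot.current_gripper_force(): force on a finger pad.
Only numpy, scipy, OpenCV 4.12 (cv2) and the standard library are available. Lean on these libraries where they do the work, as an engineer would, in place of code of your own. Each camera call takes 0.05 s, during which the arm holds its last target. There are 200 camera calls.

## Working session

There is one attempt and no reset: what is moved stays moved. The work goes in short steps, each a Python script; the robot and the scene stay as the last script left them, time stands still between calls to the robot, and variables do not carry over. Pictures are saved under pics/ and viewed, at most 10 in all, crops included, and the job is handed in when it is done.

```bash
mkdir -p pics; ls; python3 - <<'E'
from station import robot, fingers, vision, workorder, recognise
import cv2,numpy as np
for c in ["scene","top"]:
    im=vision.grab_frame(c); cv2.imwrite(f"pics/{c}0.png",im[:,:,::-1])
    k=vision.calibration(c); print(c,k.keys()); print(np.round(k['mtx'],1).tolist()); print(np.round(k['extrinsics'],3).tolist())
    for n in ["sample","reader","shutter","mark","jar","short_bottle","tip_box","beaker","tube_rack","pipette","dish"]:
        print(n,[(round(d['p'],2),np.round(d['rect']).astype(int).tolist()) for d in recognise(n,c) if d['p']>.2])
k=vision.calibration("wrist");print(k, robot.current_time_s(),robot.tip_reach)
E
```

```text
pics
scene dict_keys(['mtx', 'extrinsics'])
[[577.0, 0.0, 317.9], [0.0, 577.0, 243.0], [0.0, 0.0, 1.0]]
[[0.537, 0.844, 0.009, -0.219], [-0.467, 0.288, 0.836, 0.175], [0.703, -0.453, 0.548, -1.934], [0.0, 0.0, 0.0, 1.0]]
sample [(0.83, [421, 218, 20, 44]), (0.66, [441, 262, 21, 53]), (0.64, [447, 226, 24, 41]), (0.63, [466, 250, 22, 46]), (0.35, [320, 298, 134, 89])]
reader [(0.86, [322, 299, 134, 92])]
shutter [(0.45, [283, 279, 15, 22])]
mark [(0.67, [322, 299, 133, 93]), (0.6, [285, 281, 11, 18])]
jar [(0.76, [398, 255, 20, 29]), (0.46, [139, 279, 30, 39])]
short_bottle [(0.65, [434, 213, 8, 30])]
tip_box [(0.85, [364, 230, 50, 33]), (0.5, [239, 252, 64, 38])]
beaker [(0.81, [140, 279, 26, 41]), (0.66, [175, 347, 79, 47])]
tube_rack [(0.94, [175, 348, 78, 46])]
pipette [(0.86, [240, 251, 66, 41])]
dish [(0.5, [324, 248, 25, 17])]
top dict_keys(['mtx', 'extrinsics'])
[[516.9, 0.0, 327.9], [0.0, 516.9, 241.4], [0.0, 0.0, 1.0]]
[[-0.025, -0.999, -0.02, -0.039], [0.997, -0.026, 0.067, -0.507], [-0.067, -0.018, 0.998, -1.216], [0.0, 0.0, 0.0, 1.0]]
sample [(0.94, [225, 158, 25, 29]), (
[... 334 characters left out ...]
aker [(0.74, [517, 195, 80, 45]), (0.63, [521, 310, 37, 23])]
tube_rack [(0.58, [517, 194, 79, 46])]
pipette [(0.72, [397, 318, 92, 36])]
dish [(0.85, [302, 274, 22, 24])]
{'mtx': array([[374.75393795,   0.        , 317.10845797],
       [  0.        , 374.75393795, 239.76451762],
       [  0.        ,   0.        ,   1.        ]]), 'T_tool_cam': array([[-7.50767868e-04,  9.45851170e-01,  3.24599755e-01,
         8.33170050e-02],
       [ 9.99998669e-01,  2.39919493e-04,  1.61379893e-03,
        -3.37760909e-04],
       [ 1.44853579e-03,  3.24600534e-01, -9.45850091e-01,
        -1.25529768e-01],
       [ 0.00000000e+00,  0.00000000e+00,  0.00000000e+00,
         1.00000000e+00]])} 1.2 0.017
```

View pics/scene0.png

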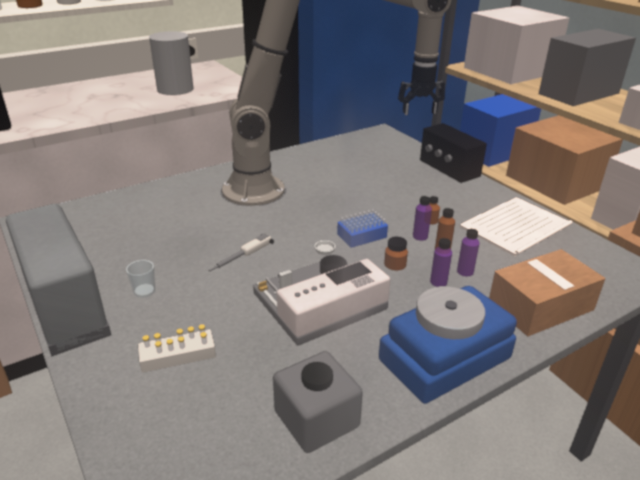

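View pics/top0.png

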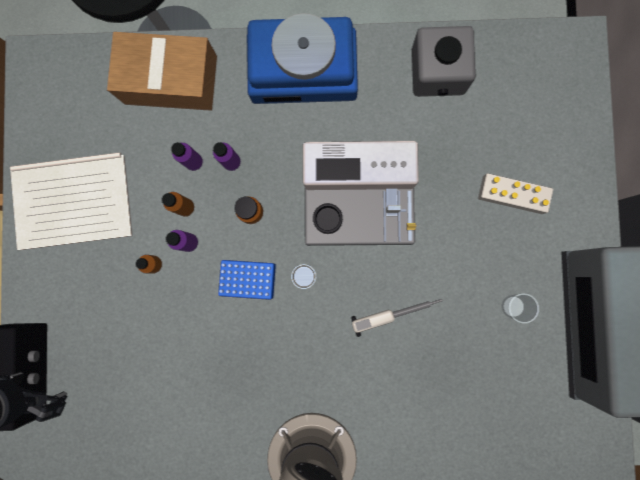

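The top view has five candidates for the sample: (175,203) tall amber, (185,155), (226,157) and (181,241) purple, and (148,264) short amber. The tall amber one at top (175,203) / scene (447,226) fits the description. I'll confirm it in a crop and triangulate it along with the reader parts.

```bash
cat > h.py <<'E'
from station import robot, fingers, vision, workorder, recognise
import cv2, numpy as np
from scipy.spatial.transform import Rotation as R
def pose():
    T=np.eye(4);T[:3,:3]=R.from_euler('xyz',robot.current_eef_rot(),degrees=True).as_matrix();T[:3,3]=robot.current_tool_pos();return T
def cam(name,T=None):
    k=vision.calibration(name)
    E=np.array(k['extrinsics']) if name!="wrist" else np.linalg.inv(T@np.array(k['T_tool_cam']))
    return np.array(k['mtx']),E
def proj(c,p):
    K,E=c; q=np.atleast_2d(p)@E[:3,:3].T+E[:3,3]; q=q*[1,-1,-1]; u=q@K.T; return u[:,:2]/u[:,2:]
def ray(c,uv):
    K,E=c; d=np.linalg.inv(K)@[uv[0],uv[1],1]*[1,-1,-1]; Rc=E[:3,:3]
    d=Rc.T@d; return -Rc.T@E[:3,3], d/np.linalg.norm(d)
def tri(obs):
    A=np.zeros((3,3));b=np.zeros(3)
    for c,uv in obs:
        o,d=ray(c,uv);M=np.eye(3)-np.outer(d,d);A+=M;b+=M@o
    p=np.linalg.solve(A,b); return p,[np.round(proj(c,p)[0]-uv,1).tolist() for c,uv in obs]
def atz(c,uv,z):
    o,d=ray(c,uv); return o+d*(z-o[2])/d[2]
E
python3 - <<'E'
from h import *
t=cv2.imread('pics/top0.png');s=cv2.imread('pics/scene0.png')
a=cv2.resize(t[130:290,120:270],None,fx=2.6,fy=2.6,interpolation=3)
b=cv2.resize(s[185:300,385:490],None,fx=3.6,fy=3.6,interpolation=3)
c=np.zeros((420,a.shape[1]+b.shape[1],3),np.uint8);c[:a.shape[0],:a.shape[1]]=a;c[:b.shape[0],a.shape[1]:]=b[:420]
cv2.imwrite('pics/crop1.png',c)
T,S=cam('top'),cam('scene')
print(tri([(T,(169,200)),(S,(448,214))]))
for n,uv,z in [('well rim',(327,218),.06),('dish',(303,276),.014),('jar lid',(249,208),.076),('short',(145,263),.082),('purp241',(176,240),.13),('purp155',(180,150),.13),('front L deck',(306,245),.03),('front R deck',(413,242),.03),('houseL',(304,186),.1),('houseR',(417,185),.1),('mark',(411,226),.05),('tab',(393,202),.095)]: print(n,np.round(atz(T,uv,z),3))
E
```

```text
(array([0.60075908, 0.29744592, 0.11785211]), [[-0.6, -0.4], [-0.6, 0.1]])
well rim [ 0.557 -0.052  0.06 ]
dish [0.425 0.01  0.014]
jar lid [0.583 0.126 0.076]
short [0.463 0.363 0.082]
purp241 [0.51  0.277 0.13 ]
purp155 [0.708 0.267 0.13 ]
front L deck [0.498 0.    0.03 ]
front R deck [ 0.498 -0.252  0.03 ]
houseL [ 0.626 -0.003  0.1  ]
houseR [ 0.621 -0.255  0.1  ]
mark [ 0.534 -0.246  0.05 ]
tab [ 0.585 -0.201  0.095]
```

View pics/crop1.png

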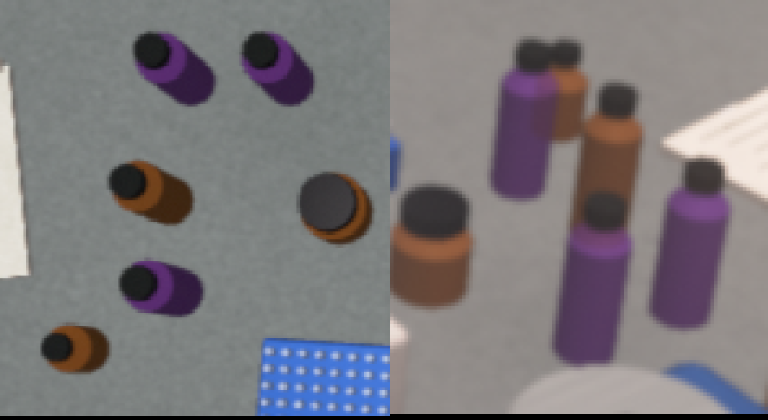

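Crop: the tall amber bottle with the black stopper is at crop (150,195), i.e. top (175,203), next to three purple look-alikes and the short amber one at crop (75,348). That confirms the sample. Next, close wrist views of the sample and the photometer.

```bash
python3 - <<'E'
from h import *
import pickle
views=[]
q=robot.current_joint_positions();print(robot.current_eef_rot())
ps=[(.62,.30),(.57,.27),(.60,-.10),(.58,-.17)]
for yaw in (0,180,90): print(yaw,[np.round(robot.inverse_kinematics([*p,.27],[180,0,yaw]) or [0]).tolist() for p in ps])
t0=robot.current_time_s()
for i,p in enumerate(ps):
    robot.move_to([*p,.27],[180,0,0]); robot.pause(.2)
    T=pose(); im=vision.grab_frame("wrist"); cv2.imwrite(f"pics/w{i}.png",im[:,:,::-1]); views.append(T)
    for n in (["sample"] if i<2 else ["reader","well","shutter","mark","pointer"]):
        try: print(i,n,[(round(d['p'],2),np.round(d['rect'],1).tolist()) for d in recognise(n,"wrist") if d['p']>.2])
        except Exception as e: print(n,e)
    print(robot.current_time_s()-t0)
pickle.dump(views,open('views.pkl','wb'))
m=np.vstack([np.hstack([cv2.imread(f'pics/w{i}.png') for i in r]) for r in ((0,1),(2,3))])
cv2.imwrite('pics/m1.png',cv2.resize(m,(800,600),interpolation=cv2.INTER_AREA))
E
```

```text
[1.79998219e+02 1.99405945e-03 1.55895972e+02]Traceback (most recent call last):
  File "<stdin>", line 6, in <module>
ValueError: The truth value of an array with more than one element is ambiguous. Use a.any() or a.all()
```

```bash
python3 - <<'E'
from h import *
import pickle
views=[]
ps=[(.62,.30),(.57,.27),(.60,-.10),(.58,-.17)]
for yaw in (0,180,90):
  for p in ps:
    s=robot.inverse_kinematics([*p,.27],[180,0,yaw]); print(yaw,p,None if s is None else np.round(s).tolist())
E
```

```text
0 (0.62, 0.3) [-45.0, 38.0, 36.0, 59.0, -21.0, 89.0, -105.0]
0 (0.57, 0.27) [-48.0, 30.0, 36.0, 71.0, -17.0, 84.0, -105.0]
0 (0.6, -0.1) [-22.0, 30.0, 49.0, 76.0, -22.0, 84.0, -65.0]
0 (0.58, -0.17) [-19.0, 31.0, 54.0, 77.0, -25.0, 85.0, -56.0]
180 (0.62, 0.3) [-32.0, 35.0, 10.0, 58.0, -6.0, 87.0, 66.0]
180 (0.57, 0.27) [-34.0, 27.0, 11.0, 70.0, -5.0, 83.0, 67.0]
180 (0.6, -0.1) [-18.0, 28.0, 41.0, 76.0, -18.0, 83.0, 112.0]
180 (0.58, -0.17) [-18.0, 30.0, 52.0, 76.0, -24.0, 84.0, 123.0]
90 (0.62, 0.3) [-39.0, 36.0, 23.0, 58.0, -13.0, 88.0, -20.0]
90 (0.57, 0.27) [-41.0, 28.0, 23.0, 71.0, -11.0, 83.0, -19.0]
90 (0.6, -0.1) [-23.0, 30.0, 49.0, 76.0, -22.0, 84.0, 25.0]
90 (0.58, -0.17) [-20.0, 32.0, 57.0, 77.0, -26.0, 85.0, 35.0]
```

```bash
python3 - <<'E'
from h import *
import pickle
views=[]
ps=[(.54,.31),(.58,.27),(.54,-.08),(.50,-.17)]
t0=robot.current_time_s()
for i,p in enumerate(ps):
    robot.move_to([*p,.27],[180,0,180]); robot.pause(.2)
    T=pose(); im=vision.grab_frame("wrist"); cv2.imwrite(f"pics/w{i}.png",im[:,:,::-1]); views.append(T)
    for n in (["sample"] if i<2 else ["reader","well","shutter","mark","pointer"]):
        try: print(i,n,[(round(d['p'],2),np.round(d['rect'],1).tolist()) for d in recognise(n,"wrist") if d['p']>.2])
        except Exception as e: print(n,e)
    print(robot.current_time_s()-t0)
pickle.dump(views,open('views.pkl','wb'))
m=np.vstack([np.hstack([cv2.imread(f'pics/w{i}.png') for i in r]) for r in ((0,1),(2,3))])
cv2.imwrite('pics/m1.png',cv2.resize(m,(800,600),interpolation=cv2.INTER_AREA))
E
```

```text
0 sample [(0.92, [300.5, 275.1, 52.0, 86.4]), (0.87, [287.9, 182.2, 60.0, 64.6]), (0.8, [211.6, 360.2, 33.5, 92.7]), (0.61, [280.9, 372.4, 48.5, 110.1])]
1.6833000000000002
1 sample [(0.84, [229.8, 337.1, 54.0, 107.4]), (0.66, [318.9, 338.8, 45.5, 98.7]), (0.63, [337.2, 138.0, 59.4, 56.8]), (0.57, [347.8, 233.6, 55.9, 75.0])]
2.325
2 reader [(0.61, [263.4, 276.1, 281.3, 249.9])]
2 well [(0.89, [263.9, 278.3, 278.6, 252.6])]
2 shutter [(0.72, [184.8, 251.0, 52.5, 61.0])]
2 mark [(0.86, [141.9, 198.0, 30.9, 18.2])]
2 pointer [(0.69, [186.2, 253.9, 51.9, 59.2])]
4.1499999999999995
3 reader [(0.76, [359.6, 310.4, 268.5, 241.8])]
3 well [(0.91, [360.0, 311.8, 267.3, 243.7])]
3 shutter [(0.83, [276.3, 287.4, 43.4, 59.7]), (0.27, [500.9, 120.3, 64.2, 60.8])]
3 mark [(0.97, [238.6, 235.5, 22.9, 16.0])]
3 pointer [(0.74, [276.8, 290.6, 44.3, 60.3])]
5.125
```

View pics/m1.png

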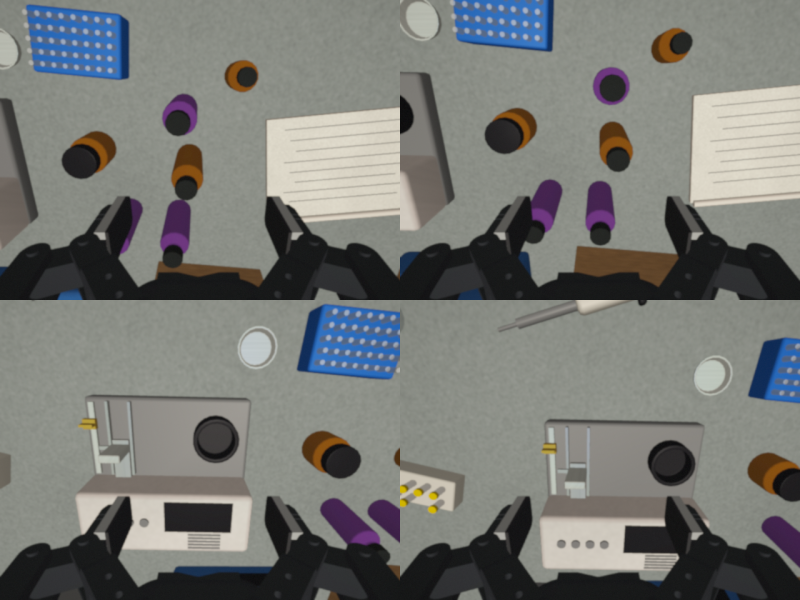

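All four wrist views are clear. In full pixels, the sample's stopper is at w0 (298,299) and w1 (347,256), and the black well at w2 (344,221) and w3 (434,261). The tab is near w2 (181,245) and the brass clip at w2 (141,198) and w3 (238,236). Next I'll refine with blob centroids and look at the tab and clip enlarged.

```bash
cat > fit.py <<'E'
from h import *
import pickle
from scipy.optimize import least_squares
V=pickle.load(open('views.pkl','rb'))
C=[cam('wrist',T) for T in V]
def blob(im,uv,thr,rad=45):
    g=im.max(2); m=(g<thr).astype(np.uint8)
    n,l,s,c=cv2.connectedComponentsWithStats(m)
    u,v=map(int,uv); k=l[v,u]; return c[k],s[k]
def hullc(c,p,r,z0,z1):
    a=np.linspace(0,2*np.pi,60,endpoint=False)
    pts=np.vstack([np.c_[p[0]+r*np.cos(a),p[1]+r*np.sin(a),np.full(60,p[2]+z)] for z in (z0,z1)])
    h=cv2.convexHull(proj(c,pts).astype(np.float32)); m=cv2.moments(h)
    return np.array([m['m10'],m['m01']])/m['m00'],m['m00']
def fit(obs,r,z0,z1,p0):
    f=least_squares(lambda p:np.concatenate([hullc(c,p,r,z0,z1)[0]-uv for c,uv in obs]),p0,x_scale=.01)
    return f.x,np.round(f.fun,1)
E
python3 - <<'E'
from fit import *
im=[cv2.imread(f'pics/w{i}.png') for i in range(4)]
o=[]
for i,uv in ((0,(298,299)),(1,(347,256))):
    c,s=blob(im[i],uv,60); print(c,s); o.append((C[i],c))
p,r=fit(o,.015,-.016,0,[.6,.3,.13]); print('stopper top',p,r,[hullc(c,p,.015,-.016,0)[1] for c,_ in o])
print(fit(o+[],.015,-.016,0,[.6,.3,.13])[0], [atz(c,uv,.122) for c,uv in o])
o=[]
for i,uv in ((2,(344,221)),(3,(434,261))):
    c,s=blob(im[i],uv,62); print(c,s); o.append((C[i],c))
p,r=fit(o,.035,-.03,0,[.557,-.05,.06]); print('well rim',p,r,[hullc(c,p,.035,-.03,0)[1] for c,_ in o],[atz(c,uv,.047) for c,uv in o])
a=im[2][150:310,110:210];b=im[3][190:335,210:310]
a=cv2.resize(a,None,fx=3.7,fy=3.7,interpolation=3);b=cv2.resize(b,None,fx=3.7,fy=3.7,interpolation=3)
b=np.pad(b,((0,a.shape[0]-b.shape[0]),(0,0),(0,0)));cv2.imwrite('pics/crop2.png',np.hstack([a,b]))
E
```

```text
[297.6152381  300.11333333] [ 281  281   34   39 1050]
[348.1529517  254.25760286] [ 330  235   37   39 1118]
stopper top [0.60101916 0.29495406 0.12974781] [-0. -0.  0.  0.] [1291.5392332971096, 1369.1451342254877]
[0.60101916 0.29495406 0.12974781] [array([0.60123422, 0.29491943, 0.122     ]), array([0.60119109, 0.29504525, 0.122     ])]
[316.70881884 200.51758243] [     0      0    640    480 249738]
[433.61002179 260.65407892] [ 397  225   75   72 4131]
well rim [ 0.52038412 -0.080683    0.14495861] [-1.8  4.5  2.  -4.8] [8248.23153637955, 8044.775157932658] [array([ 0.53691574, -0.07960627,  0.047     ]), array([ 0.55835921, -0.05230819,  0.047     ])]
```

View pics/crop2.png

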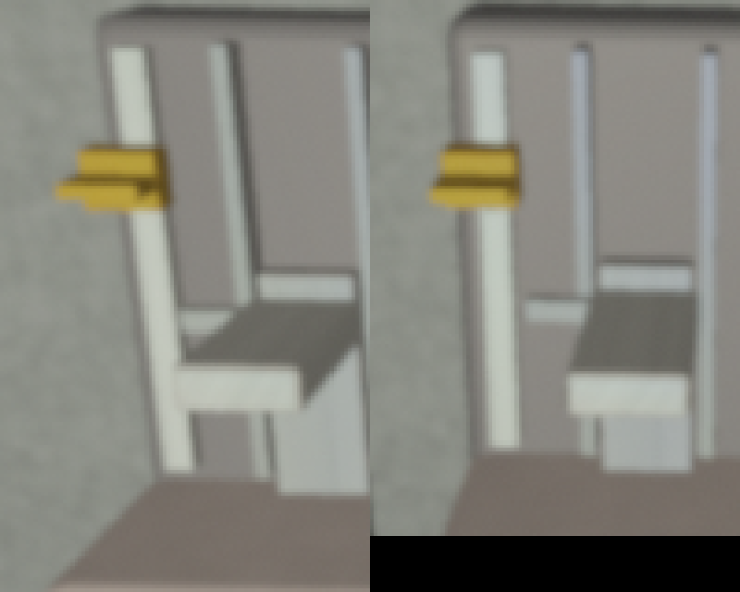

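The crop shows the tab's top face centred at w2 (174.3,254.9) and w3 (280.0,296.5). The clip's blade top is at w2 (138.6,201.4) and w3 (238.1,243.0), and the pointer tip at w2 (158.6,237) and w3 (251.9,273.8).

```bash
python3 - <<'E'
from fit import *
im=[cv2.imread(f'pics/w{i}.png') for i in range(4)]
for thr in (55,62,70):
  o=[]
  for i,uv in ((2,(344,221)),(3,(434,261))):
    u,v=uv; w=im[i][v-55:v+55,u-55:u+55].copy()
    m=(w.max(2)<thr).astype(np.uint8); n,l,s,c=cv2.connectedComponentsWithStats(m)
    k=1+np.argmax(s[1:,4]); cc=c[k]+[u-55,v-55]; print(thr,cc,s[k]); o.append((C[i],cc))
  p,r=fit(o,.035,-.03,0,[.557,-.05,.06]); print('well rim',p.round(4),r,[hullc(c,p,.035,-.03,0)[1] for c,_ in o],[hullc(c,[.557,-.052,.06],.035,-.03,0)[0].round(1) for c,_ in o])
for n,a,b in (('tabtop',(174.3,254.9),(280,296.5)),('blade',(138.6,201.4),(238.1,243.0)),('pointer',(158.6,237),(251.9,273.8)),('deckcorner frontR',(138.4,155),(334-100+0,194.5))):
    p,e=tri([(C[2],a),(C[3],b)]); print(n,p.round(4),e)
E
```

```text
55 [345.92733564 224.01845444] [  22   20   70   71 1734]
55 [433.77034088 260.88031849] [  18   19   75   72 4019]
well rim [ 0.5615 -0.051   0.0543] [ 0.2 -0.2 -0.2  0.2] [4438.00055129244, 4403.412664808333] [array([345.6, 221.1]), array([434.7, 259. ])]
62 [345.34007188 224.5902965 ] [  21   20   71   74 2226]
62 [433.61002179 260.65407892] [  18   19   75   72 4131]
well rim [ 0.5612 -0.0516  0.0557] [ 0.2 -0.6 -0.2  0.6] [4471.938711668132, 4435.877333742334] [array([345.6, 221.1]), array([434.7, 259. ])]
70 [344.76945107 222.66849642] [  21   20   72   74 4190]
70 [433.56821446 260.663236  ] [  18   19   75   72 4178]
well rim [ 0.559  -0.0527  0.0593] [-0.   0.1  0.  -0.1] [4569.497167258989, 4531.802838260075] [array([345.6, 221.1]), array([434.7, 259. ])]
tabtop [ 0.5743 -0.2022  0.0941] [[-0.0, 0.0], [0.0, -0.0]]
blade [ 0.5366 -0.2447  0.0558] [[-0.2, 0.5], [0.2, -0.4]]
pointer [ 0.5746 -0.2357  0.0443] [[0.1, -0.1], [-0.1, 0.1]]
deckcorner frontR [ 0.497  -0.2531  0.0237] [[0.2, -0.5], [-0.2, 0.4]]
```

The points check out: stopper top z 0.130, well rim 0.059, tab top 0.094, and blade 37 mm in front of the pointer, with reader yaw about -1°. Next: grasp the sample, lift, invert and return.

```bash
python3 - <<'E'
from h import *
t0=robot.current_time_s()
S=[.601,.295]
robot.move_to([*S,.23],[180,0,180]); fingers.gripper_to(1.0)
print('stop',robot.line_to([*S,.082],velocity=.12,f_stop=8), robot.current_tool_pos())
fingers.gripper_to(0,force=45); print('gap mm',robot.current_finger_gap()*85,robot.current_gripper_force())
robot.line_to([*S,.36],velocity=.25)
q=robot.current_joint_positions(); print(np.round(q,1),robot.current_contact_force())
robot.move_j([q[0],-12,0,50,0,12.5,q[6]]); robot.pause(.5)
T=pose(); print('tool up',T[2,2],T[:3,3],'gap',robot.current_finger_gap()*85)
cv2.imwrite('pics/inv.png',vision.grab_frame('wrist')[:,:,::-1])
robot.move_j(q)
robot.move_to([.559,-.053,.30],[180,0,180]); robot.pause(.3)
T=pose(); cv2.imwrite('pics/pre.png',vision.grab_frame('wrist')[:,:,::-1]); np.save('pre.npy',T)
cv2.imwrite('pics/pre_s.png',vision.grab_frame('scene')[:,:,::-1])
m=np.hstack([cv2.resize(cv2.imread('pics/pre.png'),(400,300),interpolation=3),cv2.resize(cv2.imread('pics/pre_s.png')[150:390,180:500],(400,300))]);cv2.imwrite('pics/m2.png',m)
print(robot.current_tool_pos(),robot.current_finger_gap()*85,np.round(robot.current_joint_positions(),1),robot.current_time_s()-t0,robot.current_time_s())
E
```

```text
stop False [0.60172981 0.29535538 0.0831114 ]
gap mm 44.563760490619025 46.38891854323447
[-31.7  32.8   8.6  49.5  -4.7  98.2  64.9] [-0.52259818 -0.48122241 -1.7197009 ]
tool up 0.6361895662246076 [0.37251577 0.20971531 1.26319324] gap 44.79533931217014
[ 0.55918605 -0.05254367  0.29995567] 44.74078868860288 [-8.1 18.2 16.1 79.6 -5.  82.9 97.9] 13.866700000000002 20.1917
```

View pics/m2.png

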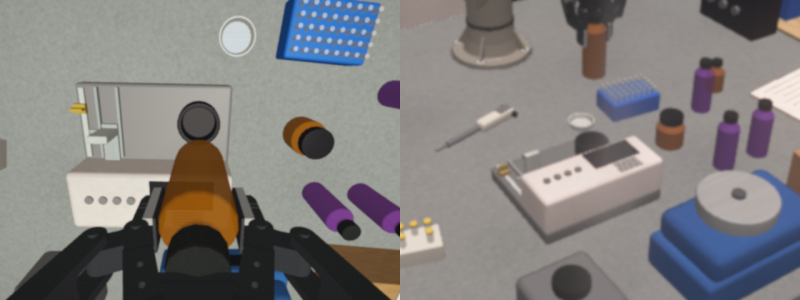

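The bottle is held vertical above the well (wrist view: body at montage (200,190), well at (198,122)), and the tilt reached 129°. I'll check the base edge against the prediction, then lower.

```bash
python3 - <<'E'
from h import *
T=np.load('pre.npy'); c=cam('wrist',T); a=np.linspace(0,2*np.pi,90)
p=T[:3,3]-[0,0,.082]; uv=proj(c,np.c_[p[0]+.023*np.cos(a),p[1]+.023*np.sin(a),np.full(90,p[2])])
im=cv2.imread('pics/pre.png'); col=im[190:300,317].astype(int)
print('pred top row',uv[:,1].min().round(1),'cols',uv[:,0].min().round(1),uv[:,0].max().round(1))
sat=(im[:,:,2].astype(int)-im[:,:,0]>35)
for r in (240,250,260,280): x=np.where(sat[r,230:420])[0]+230; print(r,x.min() if len(x) else None,x.max() if len(x) else None)
print('top row',np.where(sat[180:300,317])[0].min()+180)
t0=robot.current_time_s(); X=[.559,-.053]
robot.line_to([*X,.15],velocity=.15); robot.pause(.2)
print('stop',robot.line_to([*X,.108],velocity=.03,f_stop=5),robot.current_tool_pos(),robot.current_contact_force(),robot.current_time_s())
cv2.imwrite('pics/low.png',vision.grab_frame('wrist')[:,:,::-1])
E
```

```text
pred top row 222.4 cols 279.8 357.0
240 287 349
250 282 354
260 279 358
280 273 363
top row 224
stop True [ 0.55877968 -0.05293186  0.11665964] [-0.59565923  0.25008162  4.92903728] 22.5667
```

Contact came at TCP z 0.1167, which matches the bottle standing on the well floor (0.034 + 0.083). Release, retreat and check.

```bash
python3 - <<'E'
from h import *
X=[.559,-.053]
fingers.gripper_to(1.0); robot.pause(.2); print(robot.current_contact_force())
robot.line_to([*X,.29],velocity=.2)
robot.move_to([.53,-.13,.33],[180,0,180]); robot.pause(.4)
T=pose(); im=vision.grab_frame('wrist')[:,:,::-1]; cv2.imwrite('pics/placed.png',im); np.save('placed.npy',T)
c=cam('wrist',T)
print('pred bottle base/top',proj(c,[[.559,-.0525,.034],[.559,-.0525,.164]]).round(1),'time',robot.current_time_s())
print('sample',[(round(d['p'],2),np.round(d['rect'],1).tolist()) for d in recognise('sample','wrist')][:4])
for yaw in (90,89,-91): 
    s=robot.inverse_kinematics([.5743,-.2022,.2],[180,0,yaw]); print(yaw,None if s is None else np.round(s,1))
E
```

```text
[ 0.10971947  0.01030364 -0.12041817]
pred bottle base/top [[384.  214.1]
 [410.3 254.5]] time 25.2333
sample [(0.71, [616.7, 330.4, 44.8, 56.4]), (0.62, [398.0, 233.2, 65.3, 70.9])]
90 [ -4.1  28.8  33.   82.2 -15.9  73.7  30.2]
89 [ -4.2  28.8  33.2  82.2 -15.9  73.8  29.2]
-91 [ 54.1  39.6 -61.8  79.6  34.6  81.  171.7]
```

View pics/placed.png

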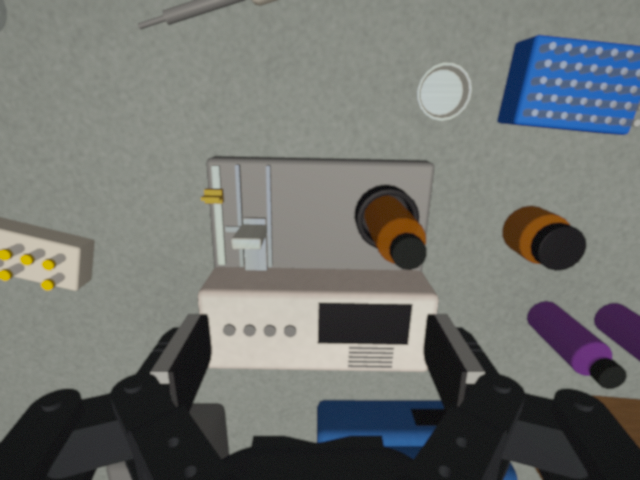

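The sample stands upright in the well: stopper at (408,251) against a predicted (410,254), within about 3 mm. The shutter is still shut, with the tab at (249,236). Now grip the tab and pull.

```bash
python3 - <<'E'
from h import *
O=[180,0,89]; P=np.array([.5743,-.2022])
robot.move_to([*P,.20],O); fingers.gripper_to(.4)
print('stop',robot.line_to([*P,.075],velocity=.08,f_stop=6),robot.current_tool_pos(),robot.current_time_s())
fingers.gripper_to(0,force=70); robot.pause(.2)
g=np.array(robot.current_tool_pos()); print('gap',robot.current_finger_gap()*85,robot.current_gripper_force(),g,robot.current_contact_force())
u=np.array([-1,.0175,0])
robot.line_to(np.array([*P,.075])+.037*u,velocity=.04); robot.pause(.5)
print(robot.current_tool_pos()-g,robot.current_contact_force(),robot.current_finger_gap()*85,robot.current_time_s())
T=pose();np.save('pull.npy',T)
for n in ('wrist','top','scene'): cv2.imwrite(f'pics/pull_{n}.png',vision.grab_frame(n)[:,:,::-1])
K=cam('wrist',T); print(proj(K,[[.537,-.2447,.05],[.537,-.2357,.044]]))
a=cv2.resize(cv2.imread('pics/pull_wrist.png'),(480,360),interpolation=3)
b=cv2.resize(cv2.imread('pics/pull_top.png')[180:250,380:430],(260,364),interpolation=3)[:360]
d=cv2.resize(cv2.imread('pics/pull_scene.png')[250:320,240:380],(480,240),interpolation=3)
m=np.zeros((600,740,3),np.uint8);m[:360,:480]=a;m[:360,480:]=b;m[360:,:480]=d;cv2.imwrite('pics/m3.png',m)
E
```

```text
stop False [ 0.57469128 -0.20240731  0.07558291] 28.7667
gap 11.286215410944811 69.04644012451172 [ 0.57428936 -0.20230018  0.07553129] [-2.20334498  0.80348879  4.53979274]
[-3.39406349e-02  6.07796267e-04  1.05717722e-05] [ 7.89436907 -0.16563064 -1.43217949] 10.863173921965508 30.8667
[[311.40405382 382.55932395]
 [311.09721018 359.46984559]]
```

View pics/m3.png

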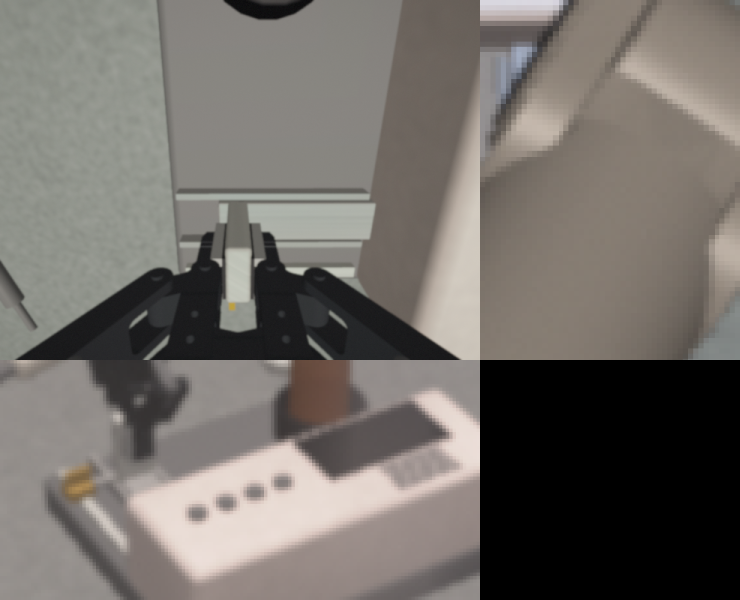

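The arm gave about 3 mm under the spring, so the pull was 33.9 mm. The wrist view agrees: the clip's yellow at montage (232,305) is still left (-x) of the tab's middle at 238. I'll pull the remaining 3 mm and measure the clip against the tab.

```bash
python3 - <<'E'
from h import *
P=np.array([.5743,-.2022,.075]); u=np.array([-1,.0175,0])
robot.line_to(P+.0403*u,velocity=.03); robot.pause(.6)
T=pose(); print(T[:3,3]-[.5743,-.2023,.0755],robot.current_contact_force(),robot.current_gripper_force(),robot.current_time_s())
im=vision.grab_frame('wrist')[:,:,::-1]; cv2.imwrite('pics/pull2.png',im)
hs=cv2.cvtColor(np.ascontiguousarray(im),cv2.COLOR_BGR2HSV); y=cv2.inRange(hs,(15,110,60),(35,255,255)); y[:330]=0
r,c=np.where(y); print('yellow cols',c.min(),c.max(),c.mean(),'rows',r.min(),r.max(),len(c)) if len(c) else print('none')
K=cam('wrist',T); print('pred blade cols x=.5346,.5386 / block .5286,.5446', proj(K,[[x,-.2447,z] for x,z in ((.5346,.055),(.5386,.055),(.5286,.045),(.5446,.045))]).round(1).tolist())
s=cv2.imread('pics/pull_scene.png'); 
a=cv2.resize(im[300:480,260:370],None,fx=3.3,fy=3.3,interpolation=3)
s=vision.grab_frame('scene')[:,:,::-1]; cv2.imwrite('pics/pull2s.png',s)
b=cv2.resize(s[255:305,245:295],(400,400),interpolation=3); m=np.zeros((594,363+400,3),np.uint8); m[:,:363]=a; m[:400,363:]=b; cv2.imwrite('pics/m4.png',m)
E
```

```text
[-3.70879511e-02  6.90417561e-04  6.21193201e-05] [ 7.45367321 -1.21872419 -0.86582785] 68.57342004776001 31.875
yellow cols 312 319 315.5 rows 404 412 68
pred blade cols x=.5346,.5386 / block .5286,.5446 [[312.8, 389.8], [321.2, 389.7], [301.0, 376.0], [332.8, 375.4]]
```

View pics/m4.png

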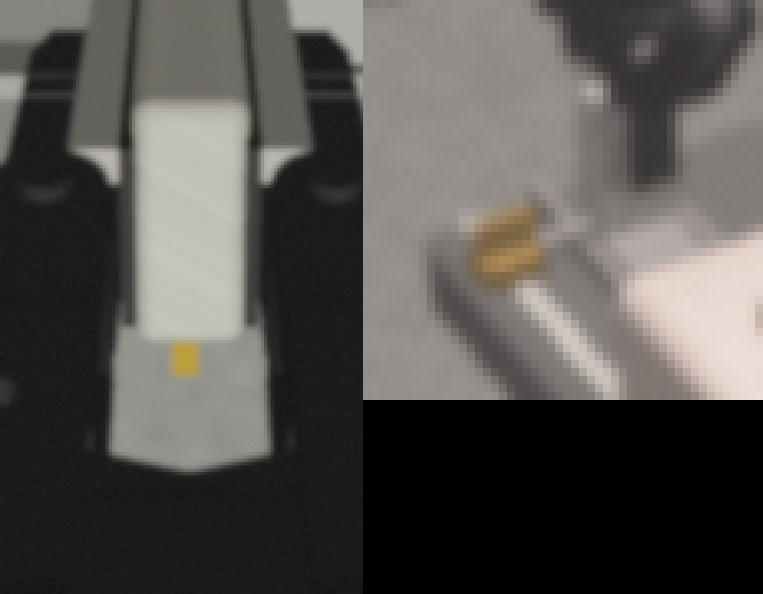

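The blade shows end-on at column 315.8, 8 px wide (4 mm). The tab's middle is at 317.7, so the pointer is within about 1 mm of the clip. The hold is steady at 37 mm with a 69 N grip. Handing in.

```bash
python3 -c "
from h import *
print(workorder.close_job(), robot.current_time_s())"
```

```text
the job is handed in; nothing more can be done
the job is handed in; nothing more can be done
```

I turned the sample upside down (129° tilt), stood it upright in the well and let go. I then pulled the shutter out 37 mm, to within about 1 mm of the index clip, and handed the job in still gripping it at about 32 s; no verdict was shown.

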